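# Raise the telescopic prop to its next hole

## Task

Two telescopic props on the table are to carry a serving board; one is already raised, the other still stands low. On the low one, squeeze its spring button in flush, slide the square sleeve up until the button pops out through the next hole, without straining the button, and let go. Then push down on its cap with the shut fingers, about as hard as a one to two kilo weight, to prove that it holds, and come away; leave the crockery and bottles standing where they are.

Things in the scene. Friction and masses are not known exactly. Their poses are not given: they have to be found in the camera images.
- post: the low prop's fixed base (steel plate 110 x 110 x 10 mm, collar up to 22 mm high) with an upright 26 mm square inner post, screwed to the table. Origin: centre of the base's underside, on the table. z up; +x points level from the post's axis towards the side where the button sticks out.
- sleeve: the low prop's plain steel square tube, outside 36 x 36 mm, wall 2.5 mm, 136 mm long; slides straight up over the post, cannot turn, and falls when nothing holds it (0.35 to 0.75 kg, drag 2 to 4 N). Post's axes. Origin: centre of its lower end, 35 mm above the table at the start, when it rests on the button. Pinch it across the button's side and the opposite side.
- first_hole (a point): centre line of the sleeve at the height where the button sits at the start, 122 mm above the sleeve's origin. The next hole is in the same face 45 to 71 mm lower, in an adjustable strip: it differs from prop to prop and has to be found by feel. Holes are 17 mm high. The button starts at the first hole's upper edge.
- button: sprung steel stud in the post, 14 mm diameter, half-round end. Origin: its outer tip, always 157 mm above the table; moves only along the post's x. Out: tip 26 mm from the post's axis, 8 mm proud of the sleeve, sleeve locked both ways. Flush: tip at 18 mm, takes 3 to 5 N. A finger of the grasp can press it while both fingers hold the sleeve. Over 32 N between sleeve and button damages it.
- button_seat (a point): point on the post's axis at the button's height, 157 mm above the table. Once flush, lifting the sleeve (10 to 15 N above its weight) slides the button under the wall; it stays in, tip at 15.5 mm, until a hole comes and it snaps out. Within 3 mm more the sleeve comes up against it and the pull rises quickly. Let go, the sleeve sinks to rest on the button 45 to 71 mm above its start.
- cap: black plastic cap, 36 x 36 x 6 mm, fixed on the top of the low prop's sleeve. Origin: centre of its underside, 136 mm above the sleeve's origin, so that its top is 142 mm above the sleeve's origin. The cap is where the prop is pushed down as a test.
- neighbour: the other prop, alike but already raised, fixed, its cap top 235 mm above the table (the low one's is 177 mm high at the start). Origin: centre of its base's underside. Not to be worked on.
- cup_mid (a point): middle of a paper cup, 74 mm wide, 90 mm tall, loose, upright on the table
- jug_mid (a point): middle of a clear plastic measuring jug, 110 mm wide plus handle, 150 mm tall, loose, upright on the table
- water_mid (a point): middle of a clear water bottle, 64 mm wide, 210 mm tall, loose, upright on the table
- plate_mid (a point): middle of a flat wooden plate, 150 x 200 x 8 mm, with two small cakes stuck on it, loose on the table
Things that resemble listed ones, but are neither listed nor needed, are in the scene too. What is shaped like the post but purple or yellow is not meant.

How it is judged:
By the outcome, as a careful person would: the job done as asked, in the order asked, and still so for the second after the job is handed in, with the robot touching nothing.
It also fails if it takes over 51 s, if anything falls off the work surface, if the arm or the gripper's body presses on something with over 40 N, if the wrist force passes 120 N, or if a joint passes its speed limit or range.

## Robot

A 6-joint arm with a two-finger parallel gripper is mounted at the origin on the work surface. World frame = base frame: x ahead of the robot, y to its left, z up, the work surface at z = 0. Lengths are in m, angles in rad, forces in N, time in s.
With the tool pointing down it reaches from about 0.25 to 0.775 m from the base axis. Payload 4 kg.
Tool frame: the origin (TCP) lies at the very end of the fingers, on their centre line; the grasp point (between the pads) lies 19 mm behind it; z points along the fingers, x is the direction in which the jaws open and shut, and the axes are right-handed (so a half turn about z gives the same grasp; the last joint's range is limited). The gripper opens to 85 mm and grips with 20 to 120 N. Pads are 22 mm wide; open, the fingers measure 114 mm over their backs; the gripper's body (76 mm by 85 mm) begins 54 mm behind the grasp point. The pads swing forward as they close: fully open they stand 13 mm farther back than shut.
Start: joints at [-1.231, 0.087, 1.371, -0, 1.684, -0.103], TCP at [0.236, -0.497, 0.231] pointing down, gripper open.
Joint ranges: [-3.1, 3.1], [-0.76, 2.03], [0.27, 2.55], [-1.08, 4.22], [0.17, 2.65], [-2.57, 2.57]. Speed limits (rad/s): [2.79, 2.79, 3.14, 3.14, 3.14, 3.14].

## Interface

Orientations are given as a unit quaternion [w, x, y, z].
In Python, from station import bot gives the robot as it stands. The module is installed in compiled form; this text tells all that it offers.
- The arm moves only by the tool jog_arm, never from a script. Its argument "motion" is a list of rows, each an object with "slide": the shift along the tool's x, y, z scaled (see below), a list of three; "rotation": the turn, a rotation vector about the tool's x, y, z scaled (see below), a list of three. In form: [{"slide": [tx, ty, tz], "rotation": [ax, ay, az]}, ...]. A call has 1 to 10 rows; each row is the pose to reach, as a shift and turn from the pose commanded when the call began, along the tool's axes at that moment; what a row does not reach only later rows make up. The controller multiplies each number of a shift by 0.2 m and each number of a turn by 30 degrees. A row lasts 1/8 s, in which the tool goes at most 62.5 mm and 10.7 degrees, less where a joint would pass 70% of its speed; a pose out of reach is approached as far as the arm can. A call with a number of a shift or a turn outside -1 to 1 is refused whole. A call with a gripper value outside its range is refused whole. "gripper" is the opening, from -1 (shut) to 1 (fully open), set as the call begins (left out, the last holds). The fingers move at their own pace and stop on an object; "grip_force" is the grip in N (left out, the last holds). Time passes only in rows, so rows that repeat a pose let the fingers close. It gives the time, the measured TCP pose, the force and the opening at its end, in the units of the state.
- bot.read_state(): the state, without advancing time (a new reading comes with each control period).
- bot.snapshot(name): name is "side" or "top"; returns a dict with "color" (384x512x3 uint8, red, green, blue), "fov_y" (degrees; the focal length in pixels is half the picture's height over the tangent of half this angle, whatever the lens; pixels are square), "cx", "cy" (the principal point, pixels), "rvec" (rotation vector, rad) and "tvec" (3), from world to camera coordinates, as OpenCV has them. Camera axes: x right, y down, z forward; pixel columns grow to the right and rows downward; lengths in m; the calibration is good to about 2 mm. A picture is of the moment at which its call begins. There is no depth.
- bot.job_done(): hands the job in, once; it reports no verdict.
The state is a dict: "time_s": time; "joints": joint angles; "dq": joint speeds; "joint_torque": joint torques, N m; "tcp_pos": TCP position; "tool_rot": TCP orientation; "force": force on the tool from outside, world axes, zero at the start; "ft_torque": the same for the moment, N m; "finger_gap": finger opening in m.
Only numpy, scipy, OpenCV 4.12 (cv2) and the standard library are available. Lean on these libraries where they do the work, as an engineer would, in place of code of your own. Each camera call takes 0.05 s, during which the arm holds its last target.

## Working session

There is one attempt and no reset: what is moved stays moved. The work goes in short steps, Python scripts to look and compute and a tool call to move; the robot and the scene stay as the last step left them, time stands still between calls to the robot, and variables do not carry over. Pictures are saved under pics/ and viewed, and the job is handed in when it is done.

Besides the shell and the picture viewer there is one more tool, called after "Emit:" as name([rows], argument=value, ...), one row to a line, values as JSON. jog_arm: Moves the arm, as the interface text tells. Its arguments: {"type":"object","properties":{"motion":{"type":"array"},"gripper":{"type":"number"},"grip_force":{"type":"number"}},"required":["motion"]}

```bash
mkdir -p pics
python3 - <<'E'
from station import bot
import cv2,pickle
for n in("side","top"):
    s=bot.snapshot(n); pickle.dump(s,open(n+".pkl","wb"))
    cv2.imwrite(f"pics/{n}0.png",cv2.resize(s["color"][:,:,::-1],(800,600),interpolation=cv2.INTER_CUBIC))
    print(n,s["fov_y"],s["cx"],s["cy"],s["rvec"],s["tvec"])
print(bot.read_state())
E
```

```text
side 44.258040275068126 254.087688807939 191.62109548987704 [ 0.87728666 -2.33574181  1.28303015] [0.39515257 0.3108994  1.18733709]
top 44.19343384271217 259.75843386278825 185.1694768802955 [ 2.130393   -2.10208774  0.21381116] [0.00402775 0.53596043 1.410997  ]
{'time_s': 0.1, 'joints': array([-1.23112613e+00,  8.78905271e-02,  1.37212816e+00, -1.09751924e-05,
        1.68361303e+00, -1.03110215e-01]), 'dq': array([ 0.0005587 , -0.00232262, -0.00409574, -0.00094153,  0.00181063,
       -0.00113395]), 'joint_torque': array([ 2.16429646e-03, -3.53015828e+01, -3.14219034e+01, -1.82026356e-04,
        7.92527891e-03,  1.15467461e-05]), 'tcp_pos': array([ 0.23548312, -0.49653085,  0.23023833]), 'tool_rot': array([-6.26523703e-04,  8.45118575e-01, -5.34577923e-01, -8.04324549e-04]), 'force': array([-0.2177925 , -0.77731962, -0.04771855]), 'ft_torque': array([-0.00689973, -0.03723537,  0.02392445]), 'finger_gap': 0.08568023299555047}
```

View pics/side0.png

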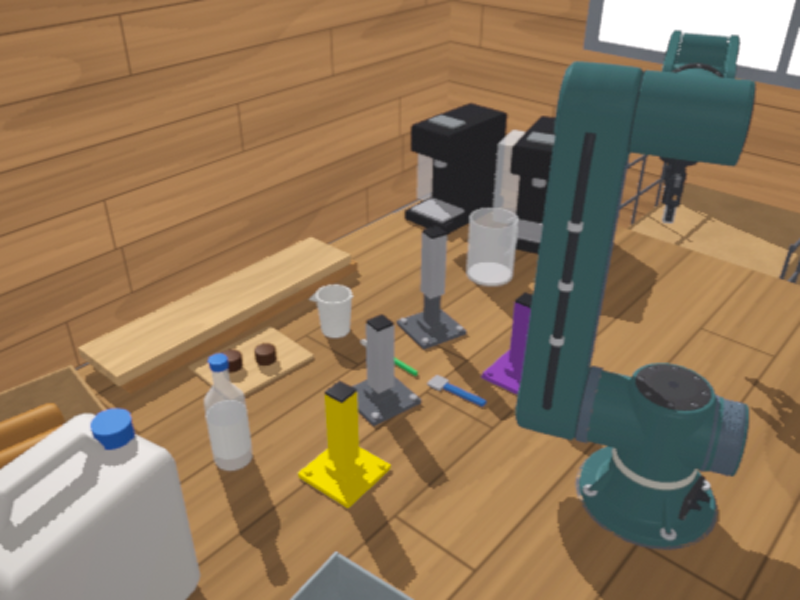

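View pics/top0.png

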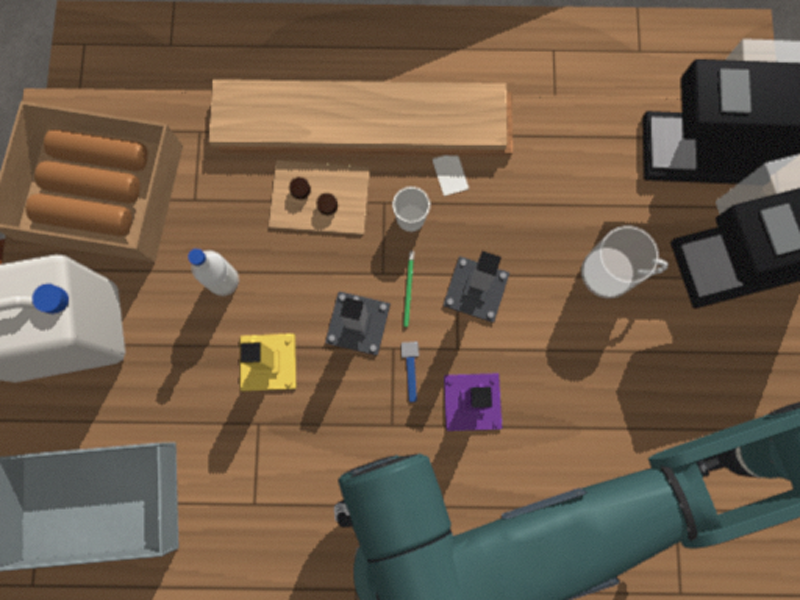

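Side view: two grey props. The one at (380,365) is low and the one at (432,285) has its inner post showing, so it's raised. Yellow (343,440) and purple (525,345) are decoys. In the top view the low one is at (357,323) and the raised one at (477,288). I'll enlarge both to confirm and to find the button.

Run:
```python
import cv2,pickle
for n,(x0,y0,w,h) in dict(side=(215,195,60,80),top=(200,180,60,56)).items():
    im=pickle.load(open(n+".pkl","rb"))["color"][:,:,::-1]
    c=im[y0:y0+h,x0:x0+w]; k=7 if n=="side" else 10
    c=cv2.resize(c,None,fx=k,fy=k,interpolation=cv2.INTER_CUBIC)
    for i in range(0,w,10): cv2.putText(c,str(x0+i),(i*k,10),0,.35,(255,255,0));cv2.line(c,(i*k,12),(i*k,18),(255,255,0))
    for i in range(0,h,10): cv2.putText(c,str(y0+i),(0,i*k+4),0,.35,(0,255,255))
    cv2.imwrite(f"pics/{n}c.png",c)
```

```text
(no output)
```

View pics/sidec.png

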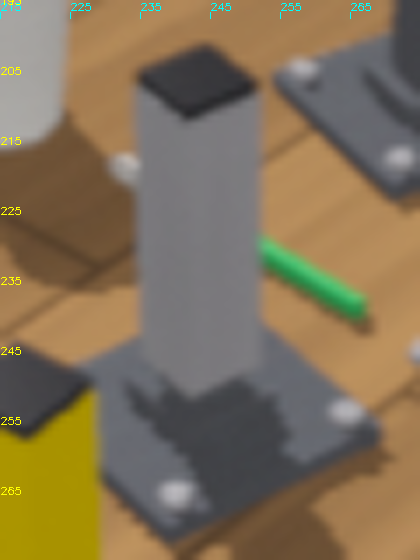

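View pics/topc.png

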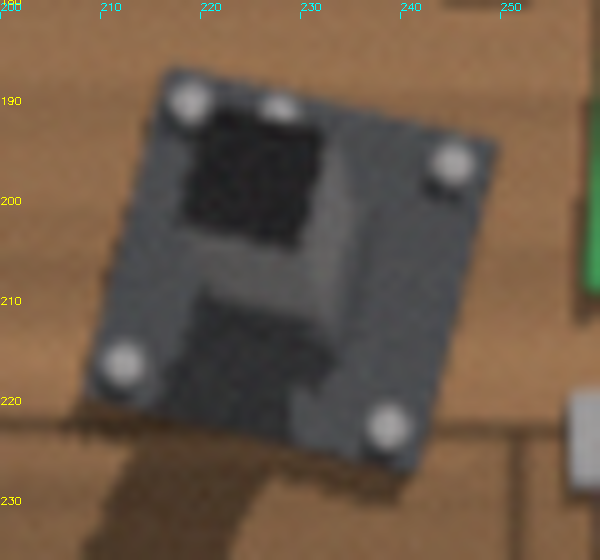

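The crop confirms the low prop: plain grey, with its button at about (227,190) in the top view and (232,218) in the side view. The button is on the side away from the robot. Next I'll fit its pose.

```bash
cat > h.py <<'E'
import cv2,pickle,numpy as np
def cam(s):
    f=192/np.tan(np.radians(s["fov_y"])/2)
    return np.array([[f,0,s["cx"]],[0,f,s["cy"]],[0,0,1]]),np.array(s["rvec"]),np.array(s["tvec"])
def proj(s,P):
    K,r,t=cam(s); return cv2.projectPoints(np.array(P,float).reshape(-1,1,3),r,t,K,None)[0].reshape(-1,2)
E
python3 - <<'E'
from h import *
from scipy.optimize import least_squares
S=pickle.load(open("side.pkl","rb"));T=pickle.load(open("top.pkl","rb"))
u=lambda x0,y0,k,p:np.array([x0+(p[0]+.5)/k-.5,y0+(p[1]+.5)/k-.5])
h=.055;c=.018
tp=[((h,h,.01),(168,68)),((h,-h,.01),(497,142)),((-h,-h,.01),(412,470)),((-h,h,.01),(85,393)),
((c,c,.177),(200,108)),((c,-c,.177),(325,125)),((-c,-c,.177),(297,248)),((-c,c,.177),(180,222)),((.025,0,.157),(280,102))]
sd=[((c,-c,.177),(205,43)),((-c,-c,.177),(262,83)),((-c,c,.171),(187,120)),((c,c,.177),(137,76)),((.025,0,.157),(118,165)),((-h,-h,.01),(380,430)),((-h,h,.01),(168,532))]
def W(p,L):
    ca,sa=np.cos(p[2]),np.sin(p[2]);L=np.array(L)
    return np.c_[p[0]+ca*L[:,0]-sa*L[:,1],p[1]+sa*L[:,0]+ca*L[:,1],L[:,2]]
def r(p,full=0):
    a=proj(T,W(p,[l for l,_ in tp]))-[u(200,180,10,q) for _,q in tp]
    b=proj(S,W(p,[l for l,_ in sd]))-[u(215,195,7,q) for _,q in sd]
    if full: print(np.round(a,1).tolist(),np.round(b,1).tolist())
    return np.r_[a.ravel(),b.ravel()]
s=least_squares(r,[.45,.1,-.2],loss="soft_l1");print(s.x,np.degrees(s.x[2]));r(s.x,1)
print(bot) if 0 else None
# neighbour & others rough from top (800x600 px scale)
def ray(sn,x,y,z):
    K,rv,t=cam(sn);R=cv2.Rodrigues(rv)[0];C=-R.T@t
    d=R.T@np.linalg.inv(K)@[x*.64,y*.64,1];return (C+d*(z-C[2])/d[2]).round(3)
for n,x,y,z in [("nb cap",489,262,.235),("nb base",477,288,.01),("yellowcap",250,352,.177),("cup rim",411,203,.09),("bottle cap",197,257,.21),("plate",320,200,.008),("purple cap",480,398,.177)]: print(n,ray(T,x,y,z))
E
```

```text
[ 0.47421069  0.10903624 -0.20570051] -11.78577096778728
[[-0.6, -0.1], [0.1, -0.1], [0.8, 0.8], [-0.6, 0.9], [0.6, -0.4], [0.5, 0.6], [0.3, 0.6], [-0.4, 0.5], [-0.2, 0.5]] [[-0.6, -0.6], [-0.9, -0.4], [-1.0, 0.7], [-1.6, -0.9], [5.2, -11.0], [0.1, -0.8], [-0.6, 0.1]]
nb cap [ 0.55  -0.133  0.235]
nb base [ 0.55  -0.134  0.01 ]
yellowcap [0.393 0.287 0.177]
cup rim [0.703 0.003 0.09 ]
bottle cap [0.558 0.384 0.21 ]
plate [0.734 0.194 0.008]
purple cap [ 0.317 -0.122  0.177]
```

Emit:
jog_arm([
  {"slide": [0, 0, -0.3], "rotation": [0, 0, 0]},
  {"slide": [-0.2, -0.2, -0.5], "rotation": [0, 0, 0]},
  {"slide": [-0.75, -0.8, -0.5], "rotation": [0, 0, 0]},
  {"slide": [-0.75, -0.8, -0.5], "rotation": [0, 0, 0]},
  {"slide": [-0.75, -0.8, -0.5], "rotation": [0, 0, 0]},
  {"slide": [-0.75, -0.8, -0.5], "rotation": [0, 0, 0]},
  {"slide": [-0.75, -0.8, -0.5], "rotation": [0, 0, 0]},
], gripper=1, grip_force=40)

```text
time_s: 0.98
tcp_pos: [0.3158, -0.2932, 0.331]
tool_rot: [0.0, 0.845, -0.535, -0.0]
force: [0.1, -0.4, -0.1]
finger_gap: 0.0856
```

Emit:
jog_arm([
  {"slide": [-0.75, -0.8, 0], "rotation": [0, 0, 0]},
  {"slide": [-0.75, -0.8, 0], "rotation": [0, 0, 0]},
  {"slide": [-0.75, -0.8, 0], "rotation": [0, 0, 0]},
  {"slide": [-0.75, -0.8, 0], "rotation": [0, 0, 0]},
  {"slide": [-0.75, -0.8, 0], "rotation": [0, 0, 0]},
])

```text
time_s: 1.6
tcp_pos: [0.3968, -0.0884, 0.3307]
tool_rot: [0.0, 0.846, -0.534, -0.001]
force: [0.6, 0.2, -0.4]
finger_gap: 0.0855
```

Emit:
jog_arm([
  {"slide": [-0.7, -0.75, 0], "rotation": [0, 0, -0.35]},
  {"slide": [-0.7, -0.75, 0], "rotation": [0, 0, -0.7]},
  {"slide": [-0.7, -0.75, 0], "rotation": [0, 0, -1]},
  {"slide": [-0.7, -0.75, 0], "rotation": [0, 0, -1]},
  {"slide": [-0.7, -0.75, 0], "rotation": [0, 0, -1]},
  {"slide": [-0.7, -0.75, 0], "rotation": [0, 0, -1]},
])

```text
time_s: 2.35
tcp_pos: [0.4719, 0.0999, 0.3313]
tool_rot: [0.001, 0.954, -0.299, 0.0]
force: [0.1, -0.0, -0.2]
finger_gap: 0.0854
```

```bash
cat >> h.py <<'E'
from scipy.spatial.transform import Rotation as Ro
def rel(st,p,yaw):
    q=st["tool_rot"];R=Ro.from_quat([q[1],q[2],q[3],q[0]])
    c,s=np.cos(yaw),np.sin(yaw)
    G=Ro.from_matrix(np.array([[c,s,0],[s,-c,0],[0,0,-1.]]))
    d=R.inv().apply(np.array(p)-st["tcp_pos"])/.2
    return d.round(4),(np.degrees((R.inv()*G).as_rotvec())/30).round(4)
E
python3 - <<'E'
from station import bot
from h import *
st=bot.read_state();print(st["time_s"],st["tcp_pos"],st["force"],st["ft_torque"]);print(rel(st,[.4742,.1090,.25],-.2057))
E
```

```text
2.35 [0.47186615 0.09989976 0.33131696] [ 0.14981824 -0.01876769 -0.23206559] [-0.00423027 -0.01262706 -0.02831432]
(array([-0.0166, -0.0444,  0.4065]), array([ 2.000e-03, -4.000e-04, -7.683e-01]))
```

Emit:
jog_arm([
  {"slide": [-0.017, -0.044, 0.1], "rotation": [0, 0, -0.3]},
  {"slide": [-0.017, -0.044, 0.2], "rotation": [0, 0, -0.6]},
  {"slide": [-0.017, -0.044, 0.3], "rotation": [0, 0, -0.768]},
  {"slide": [-0.017, -0.044, 0.4], "rotation": [0, 0, -0.768]},
  {"slide": [-0.017, -0.044, 0.4], "rotation": [0, 0, -0.768]},
  {"slide": [-0.017, -0.044, 0.4], "rotation": [0, 0, -0.768]},
])

```text
time_s: 3.1
tcp_pos: [0.4743, 0.1101, 0.2525]
tool_rot: [-0.0, 0.995, -0.102, 0.001]
force: [0.4, 1.0, -0.5]
finger_gap: 0.0855
```

Run:
```python
from station import bot
from h import *
st=bot.read_state();print(st["time_s"],st["tcp_pos"],st["force"]);print(rel(st,[.4742,.1090,.138],-.2057))
for n in("side","top"):
    s=bot.snapshot(n); cv2.imwrite(f"pics/{n}1.png",cv2.resize(s["color"][100:300,150:350,::-1],(600,600),interpolation=cv2.INTER_CUBIC))
```

```text
3.1 [0.47431063 0.11012558 0.25252706] [ 0.37592563  1.04582967 -0.47477184]
(array([-5.000e-04,  5.800e-03,  5.726e-01]), array([-0.0005, -0.0036,  0.0029]))
```

View pics/side1.png

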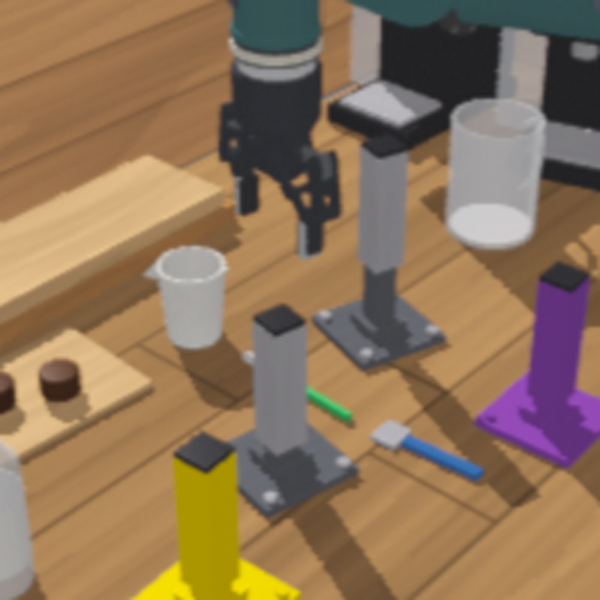

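View pics/top1.png

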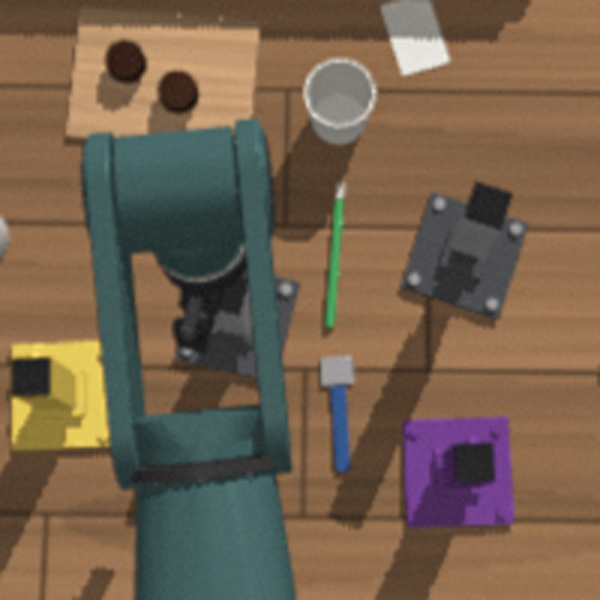

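The side view shows the fingertips at (248,210) and (310,255), straddling the cap at (280,320). Going down.

Emit:
jog_arm([
  {"slide": [0, 0.006, 0.15], "rotation": [0, 0, 0]},
  {"slide": [0, 0.006, 0.3], "rotation": [0, 0, 0]},
  {"slide": [0, 0.006, 0.45], "rotation": [0, 0, 0]},
  {"slide": [0, 0.006, 0.58], "rotation": [0, 0, 0]},
  {"slide": [0, 0.006, 0.58], "rotation": [0, 0, 0]},
  {"slide": [0, 0.006, 0.58], "rotation": [0, 0, 0]},
])

```text
time_s: 3.95
tcp_pos: [0.4748, 0.1101, 0.137]
tool_rot: [-0.0, 0.995, -0.101, 0.001]
force: [0.2, -0.1, 0.5]
finger_gap: 0.0851
```

Emit:
jog_arm([
  {"slide": [0, 0, 0], "rotation": [0, 0, 0]},
  {"slide": [0, 0, 0], "rotation": [0, 0, 0]},
])

```text
time_s: 4.2
tcp_pos: [0.4745, 0.1101, 0.1366]
tool_rot: [-0.0, 0.995, -0.101, 0.001]
force: [0.2, 0.4, -0.2]
finger_gap: 0.0853
```

Run:
```python
from station import bot
st=bot.read_state();print(st["time_s"],st["tcp_pos"],st["force"],st["tool_rot"])
s=bot.snapshot("side")
import cv2
cv2.imwrite(f"pics/side2.png",cv2.resize(s["color"][170:270,190:290,::-1],(600,600),interpolation=cv2.INTER_CUBIC))
```

```text
4.2 [0.4744898  0.11005099 0.13657637] [ 0.19873223  0.42881497 -0.16662796] [-2.20697196e-04  9.94889250e-01 -1.00965167e-01  1.16922848e-03]
```

View pics/side2.png

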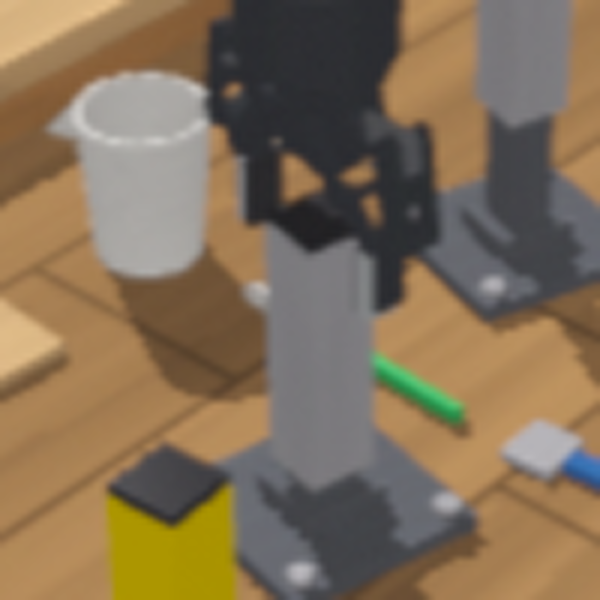

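Emit:
jog_arm([
  {"slide": [0, 0, 0], "rotation": [0, 0, 0]},
  {"slide": [0, 0, 0], "rotation": [0, 0, 0]},
  {"slide": [0, 0, 0], "rotation": [0, 0, 0]},
  {"slide": [0, 0, 0], "rotation": [0, 0, 0]},
  {"slide": [0, 0, 0], "rotation": [0, 0, 0]},
  {"slide": [0, 0, 0], "rotation": [0, 0, 0]},
], gripper=-1, grip_force=40)

```text
time_s: 5.0
tcp_pos: [0.4768, 0.1096, 0.137]
tool_rot: [-0.0, 0.995, -0.102, 0.004]
force: [7.3, -0.4, 1.4]
finger_gap: 0.0359
```

Emit:
jog_arm([
  {"slide": [0, 0, 0], "rotation": [0, 0, 0]},
  {"slide": [0, 0, 0], "rotation": [0, 0, 0]},
])

```text
time_s: 5.25
tcp_pos: [0.4768, 0.1095, 0.137]
tool_rot: [-0.0, 0.995, -0.102, 0.004]
force: [8.0, -1.2, 1.8]
finger_gap: 0.0364
```

Run:
```python
from station import bot
st=bot.read_state();print(st)
```

```text
{'time_s': 5.25, 'joints': array([ 1.10627799e-01, -1.51101840e-02,  1.66484310e+00, -1.14893477e-03,
        1.48430525e+00,  3.14628542e-01]), 'dq': array([-0.00027807,  0.00012533,  0.00108158,  0.00042206, -0.00114969,
       -0.0004982 ]), 'joint_torque': array([  1.72920842, -29.36706841, -26.5149039 ,   0.47652354,
         1.82508375,  -0.32354423]), 'tcp_pos': array([0.47679402, 0.10953697, 0.13696025]), 'tool_rot': array([-2.37498758e-04,  9.94800043e-01, -1.01775635e-01,  3.81298886e-03]), 'force': array([ 7.98350677, -1.15431558,  1.78958034]), 'ft_torque': array([-0.13730284, -0.68844321, -0.29113921]), 'finger_gap': 0.03640591701871106}
```

The gap is 36.4 mm, which matches the sleeve width, so the button is flush. There is 8 N sideways from the centring error, so I'll shift to relieve it.

Emit:
jog_arm([
  {"slide": [0.006, 0, 0], "rotation": [0, 0, 0]},
  {"slide": [0.011, 0, 0], "rotation": [0, 0, 0]},
  {"slide": [0.011, 0, 0], "rotation": [0, 0, 0]},
])

```text
time_s: 5.62
tcp_pos: [0.4768, 0.1096, 0.1369]
tool_rot: [-0.0, 0.995, -0.101, 0.001]
force: [0.9, -0.3, 5.5]
finger_gap: 0.036
```

Emit:
jog_arm([
  {"slide": [0, 0, -0.005], "rotation": [0, 0, 0]},
  {"slide": [0, 0, -0.01], "rotation": [0, 0, 0]},
  {"slide": [0, 0, -0.01], "rotation": [0, 0, 0]},
])

```text
time_s: 6.0
tcp_pos: [0.4767, 0.1096, 0.137]
tool_rot: [-0.0, 0.995, -0.101, 0.001]
force: [6.0, 0.3, -1.0]
finger_gap: 0.0358
```

Emit:
jog_arm([
  {"slide": [0, 0, -0.005], "rotation": [0, 0, 0]},
  {"slide": [0, 0, -0.01], "rotation": [0, 0, 0]},
  {"slide": [0, 0, -0.01], "rotation": [0, 0, 0]},
])

```text
time_s: 6.38
tcp_pos: [0.4767, 0.1095, 0.1375]
tool_rot: [-0.0, 0.995, -0.101, 0.001]
force: [7.4, 0.6, -7.3]
finger_gap: 0.0355
```

Emit:
jog_arm([
  {"slide": [0, 0, -0.005], "rotation": [0, 0, 0]},
  {"slide": [0, 0, -0.01], "rotation": [0, 0, 0]},
  {"slide": [0, 0, -0.01], "rotation": [0, 0, 0]},
])

```text
time_s: 6.75
tcp_pos: [0.4767, 0.1095, 0.1388]
tool_rot: [-0.0, 0.995, -0.101, 0.0]
force: [8.4, 0.0, -9.6]
finger_gap: 0.0357
```

Emit:
jog_arm([
  {"slide": [0.003, 0, -0.005], "rotation": [0, 0, 0]},
  {"slide": [0.006, 0, -0.01], "rotation": [0, 0, 0]},
  {"slide": [0.006, 0, -0.01], "rotation": [0, 0, 0]},
])

```text
time_s: 7.12
tcp_pos: [0.4766, 0.1095, 0.1402]
tool_rot: [-0.0, 0.995, -0.101, -0.001]
force: [5.4, 1.6, -10.3]
finger_gap: 0.0357
```

Emit:
jog_arm([
  {"slide": [0.003, 0, -0.005], "rotation": [0, 0, 0]},
  {"slide": [0.006, 0, -0.01], "rotation": [0, 0, 0]},
  {"slide": [0.006, 0, -0.01], "rotation": [0, 0, 0]},
])

```text
time_s: 7.5
tcp_pos: [0.4767, 0.1095, 0.1433]
tool_rot: [-0.0, 0.995, -0.101, -0.002]
force: [0.1, 3.4, -10.7]
finger_gap: 0.0352
```

Emit:
jog_arm([
  {"slide": [0, 0, -0.007], "rotation": [0, 0, 0]},
  {"slide": [0, 0, -0.014], "rotation": [0, 0, 0]},
  {"slide": [0, 0, -0.02], "rotation": [0, 0, 0]},
  {"slide": [0, 0, -0.02], "rotation": [0, 0, 0]},
])

```text
time_s: 8.0
tcp_pos: [0.4766, 0.1095, 0.1479]
tool_rot: [-0.0, 0.995, -0.101, -0.002]
force: [-1.0, 5.6, -15.0]
finger_gap: 0.0357
```

Emit:
jog_arm([
  {"slide": [0, 0, -0.007], "rotation": [0, 0, 0]},
  {"slide": [0, 0, -0.014], "rotation": [0, 0, 0]},
  {"slide": [0, 0, -0.02], "rotation": [0, 0, 0]},
  {"slide": [0, 0, -0.02], "rotation": [0, 0, 0]},
])

```text
time_s: 8.5
tcp_pos: [0.4767, 0.1095, 0.1536]
tool_rot: [-0.0, 0.995, -0.101, -0.002]
force: [-2.4, 4.2, -9.7]
finger_gap: 0.0354
```

Run:
```python
from station import bot
s=bot.snapshot("side")
import cv2
cv2.imwrite(f"pics/side3.png",cv2.resize(s["color"][170:270,190:290,::-1],(600,600),interpolation=cv2.INTER_CUBIC))
```

```text
(no output)
```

View pics/side3.png

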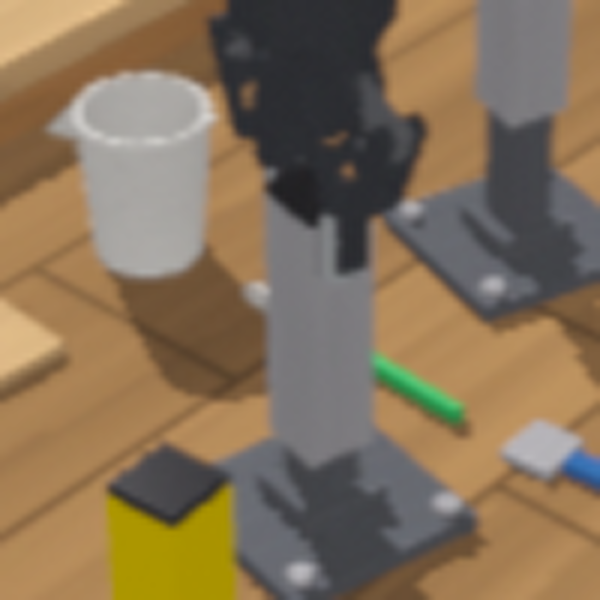

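The sleeve is rising with the fingers: its lower end moved from about y=485 to y=465. Continuing.

Emit:
jog_arm([
  {"slide": [-0.004, -0.007, -0.015], "rotation": [0, 0, 0]},
  {"slide": [-0.004, -0.007, -0.03], "rotation": [0, 0, 0]},
  {"slide": [-0.004, -0.007, -0.045], "rotation": [0, 0, 0]},
  {"slide": [-0.004, -0.007, -0.06], "rotation": [0, 0, 0]},
  {"slide": [-0.004, -0.007, -0.075], "rotation": [0, 0, 0]},
  {"slide": [-0.004, -0.007, -0.09], "rotation": [0, 0, 0]},
])

```text
time_s: 9.3
tcp_pos: [0.4767, 0.1095, 0.1711]
tool_rot: [0.001, 0.995, -0.101, -0.001]
force: [-4.6, -2.5, -11.3]
finger_gap: 0.0356
```

Emit:
jog_arm([
  {"slide": [0, 0, -0.005], "rotation": [0, 0, 0]},
  {"slide": [0, 0, -0.01], "rotation": [0, 0, 0]},
])

```text
time_s: 9.55
tcp_pos: [0.4767, 0.1095, 0.1731]
tool_rot: [0.001, 0.995, -0.101, -0.001]
force: [-5.9, -3.2, -10.9]
finger_gap: 0.0356
```

Emit:
jog_arm([
  {"slide": [0, 0, -0.005], "rotation": [0, 0, 0]},
  {"slide": [0, 0, -0.01], "rotation": [0, 0, 0]},
])

```text
time_s: 9.8
tcp_pos: [0.4767, 0.1095, 0.1751]
tool_rot: [0.001, 0.995, -0.101, -0.001]
force: [-4.6, -2.3, -11.2]
finger_gap: 0.0356
```

Emit:
jog_arm([
  {"slide": [-0.004, 0.003, -0.005], "rotation": [0, 0, 0]},
  {"slide": [-0.006, 0.004, -0.01], "rotation": [0, 0, 0]},
])

```text
time_s: 10.05
tcp_pos: [0.4767, 0.1095, 0.1776]
tool_rot: [0.0, 0.995, -0.101, 0.0]
force: [-0.6, -2.1, -9.5]
finger_gap: 0.0359
```

Emit:
jog_arm([
  {"slide": [0, 0, -0.005], "rotation": [0, 0, 0]},
  {"slide": [0, 0, -0.01], "rotation": [0, 0, 0]},
])

```text
time_s: 10.3
tcp_pos: [0.4767, 0.1096, 0.1797]
tool_rot: [0.001, 0.995, -0.101, 0.0]
force: [0.8, -3.0, -9.8]
finger_gap: 0.0357
```

Emit:
jog_arm([
  {"slide": [0, 0, -0.005], "rotation": [0, 0, 0]},
  {"slide": [0, 0, -0.01], "rotation": [0, 0, 0]},
])

```text
time_s: 10.55
tcp_pos: [0.4767, 0.1096, 0.1818]
tool_rot: [0.0, 0.995, -0.101, 0.0]
force: [-0.4, -5.3, -7.6]
finger_gap: 0.0358
```

Emit:
jog_arm([
  {"slide": [0, 0.003, -0.005], "rotation": [0, 0, 0]},
  {"slide": [0, 0.005, -0.008], "rotation": [0, 0, 0]},
])

```text
time_s: 10.8
tcp_pos: [0.4767, 0.1096, 0.1836]
tool_rot: [-0.001, 0.995, -0.101, 0.001]
force: [0.8, -1.0, -5.0]
finger_gap: 0.0358
```

Emit:
jog_arm([
  {"slide": [0, 0, -0.004], "rotation": [0, 0, 0]},
  {"slide": [0, 0, -0.005], "rotation": [0, 0, 0]},
])

```text
time_s: 11.05
tcp_pos: [0.4767, 0.1096, 0.1847]
tool_rot: [-0.001, 0.995, -0.101, 0.001]
force: [0.5, -1.0, -3.8]
finger_gap: 0.0359
```

Run:
```python
from station import bot
import cv2
for n in ("side","top"):
  s=bot.snapshot(n)
  cv2.imwrite(f"pics/{n}4.png",cv2.resize(s["color"][150:270,180:300,::-1],(600,600),interpolation=cv2.INTER_CUBIC))
```

```text
(no output)
```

View pics/side4.png

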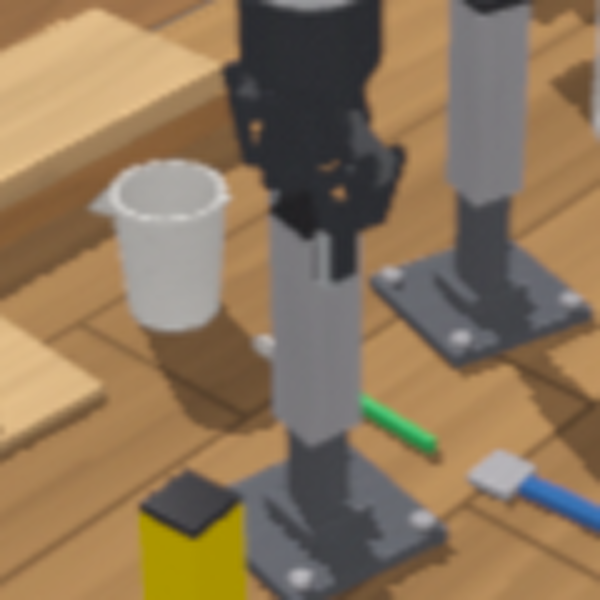

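View pics/top4.png

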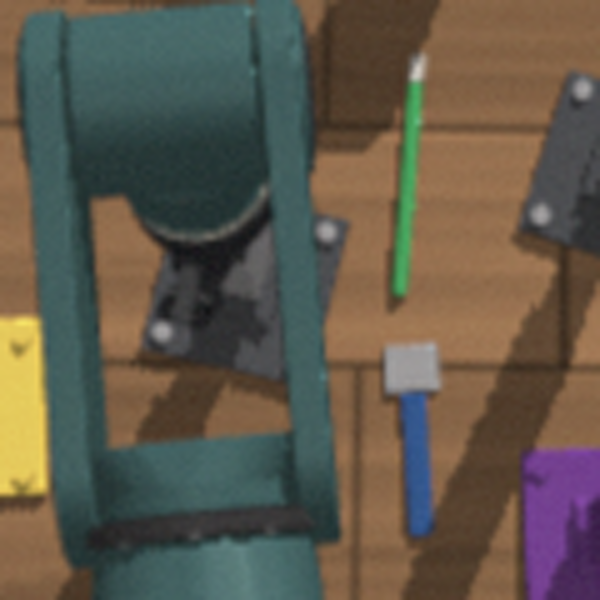

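Emit:
jog_arm([
  {"slide": [0, 0, -0.004], "rotation": [0, 0, 0]},
  {"slide": [0, 0, -0.006], "rotation": [0, 0, 0]},
])

```text
time_s: 11.4
tcp_pos: [0.4766, 0.1095, 0.1853]
tool_rot: [-0.001, 0.995, -0.101, 0.001]
force: [2.0, 1.8, -5.7]
finger_gap: 0.0355
```

Emit:
jog_arm([
  {"slide": [0, 0, -0.003], "rotation": [0, 0, 0]},
  {"slide": [0, 0, -0.005], "rotation": [0, 0, 0]},
])

```text
time_s: 11.65
tcp_pos: [0.4766, 0.1095, 0.1856]
tool_rot: [-0.0, 0.995, -0.101, 0.0]
force: [4.5, 3.6, -7.6]
finger_gap: 0.0356
```

Emit:
jog_arm([
  {"slide": [0, 0, -0.003], "rotation": [0, 0, 0]},
  {"slide": [0, 0, -0.005], "rotation": [0, 0, 0]},
])

```text
time_s: 11.9
tcp_pos: [0.4766, 0.1095, 0.1867]
tool_rot: [-0.0, 0.995, -0.101, 0.0]
force: [5.1, 3.3, -8.0]
finger_gap: 0.0357
```

Emit:
jog_arm([
  {"slide": [0.003, -0.003, -0.005], "rotation": [0, 0, 0]},
  {"slide": [0.005, -0.004, -0.007], "rotation": [0, 0, 0]},
])

```text
time_s: 12.15
tcp_pos: [0.4766, 0.1095, 0.188]
tool_rot: [0.0, 0.995, -0.101, -0.001]
force: [-0.3, 0.8, -7.6]
finger_gap: 0.0356
```

Emit:
jog_arm([
  {"slide": [0, 0, -0.004], "rotation": [0, 0, 0]},
  {"slide": [0, 0, -0.007], "rotation": [0, 0, 0]},
])

```text
time_s: 12.4
tcp_pos: [0.4766, 0.1095, 0.1895]
tool_rot: [0.0, 0.995, -0.101, -0.001]
force: [-1.3, 0.5, -10.6]
finger_gap: 0.0358
```

Emit:
jog_arm([
  {"slide": [0, 0, -0.004], "rotation": [0, 0, 0]},
  {"slide": [0, 0, -0.007], "rotation": [0, 0, 0]},
])

```text
time_s: 12.65
tcp_pos: [0.4766, 0.1095, 0.19]
tool_rot: [0.0, 0.995, -0.101, -0.001]
force: [-0.6, 0.4, -15.1]
finger_gap: 0.0359
```

Emit:
jog_arm([
  {"slide": [0, 0, -0.003], "rotation": [0, 0, 0]},
  {"slide": [0, 0, -0.004], "rotation": [0, 0, 0]},
])

```text
time_s: 12.9
tcp_pos: [0.4766, 0.1095, 0.1903]
tool_rot: [0.0, 0.995, -0.101, -0.001]
force: [-1.1, -0.0, -19.9]
finger_gap: 0.0356
```

It's a firm stop: the pull rose from 10 to 20 N with almost no travel, at about 53 mm of rise. So the button is out. I'll lower until the sleeve rests on it.

Emit:
jog_arm([
  {"slide": [0, 0, 0.01], "rotation": [0, 0, 0]},
  {"slide": [0, 0, 0.02], "rotation": [0, 0, 0]},
  {"slide": [0, 0, 0.02], "rotation": [0, 0, 0]},
])

```text
time_s: 13.28
tcp_pos: [0.4767, 0.1095, 0.1895]
tool_rot: [0.0, 0.995, -0.101, -0.0]
force: [-5.1, 0.2, -8.1]
finger_gap: 0.0355
```

Emit:
jog_arm([
  {"slide": [0, 0, 0.01], "rotation": [0, 0, 0]},
  {"slide": [0, 0, 0.02], "rotation": [0, 0, 0]},
  {"slide": [0, 0, 0.02], "rotation": [0, 0, 0]},
])

```text
time_s: 13.65
tcp_pos: [0.4767, 0.1095, 0.1865]
tool_rot: [0.0, 0.995, -0.101, -0.0]
force: [-6.3, -0.5, -5.2]
finger_gap: 0.0356
```

Emit:
jog_arm([
  {"slide": [-0.004, 0, 0.01], "rotation": [0, 0, 0]},
  {"slide": [-0.006, 0, 0.015], "rotation": [0, 0, 0]},
  {"slide": [-0.006, 0, 0.015], "rotation": [0, 0, 0]},
])

```text
time_s: 14.02
tcp_pos: [0.4768, 0.1095, 0.1848]
tool_rot: [0.0, 0.995, -0.101, 0.002]
force: [-5.2, -2.3, 2.3]
finger_gap: 0.0353
```

Emit:
jog_arm([
  {"slide": [-0.004, 0, 0.005], "rotation": [0, 0, 0]},
  {"slide": [-0.006, 0, 0.01], "rotation": [0, 0, 0]},
  {"slide": [-0.006, 0, 0.01], "rotation": [0, 0, 0]},
])

```text
time_s: 14.4
tcp_pos: [0.4768, 0.1096, 0.1842]
tool_rot: [-0.0, 0.995, -0.101, 0.004]
force: [-4.2, -2.9, 8.4]
finger_gap: 0.0355
```

It's blocked in both directions, so the sleeve is locked. I'll take the load off and let go.

Emit:
jog_arm([
  {"slide": [0.006, 0, -0.01], "rotation": [0, 0, 0]},
  {"slide": [0.006, 0, -0.01], "rotation": [0, 0, 0]},
])

```text
time_s: 14.65
tcp_pos: [0.4768, 0.1096, 0.1846]
tool_rot: [-0.0, 0.995, -0.101, 0.002]
force: [-7.1, -1.7, 3.9]
finger_gap: 0.0357
```

Emit:
jog_arm([
  {"slide": [0, 0, 0], "rotation": [0, 0, 0]},
  {"slide": [0, 0, 0], "rotation": [0, 0, 0]},
  {"slide": [0, 0, 0], "rotation": [0, 0, 0]},
  {"slide": [0, 0, 0], "rotation": [0, 0, 0]},
  {"slide": [0, 0, 0], "rotation": [0, 0, 0]},
], gripper=1)

```text
time_s: 15.28
tcp_pos: [0.4763, 0.1099, 0.181]
tool_rot: [0.0, 0.995, -0.101, 0.0]
force: [-0.0, -0.2, -1.0]
finger_gap: 0.0853
```

Emit:
jog_arm([
  {"slide": [0, 0, -0.1], "rotation": [0, 0, 0]},
  {"slide": [0, 0, -0.25], "rotation": [0, 0, 0]},
  {"slide": [0, 0, -0.4], "rotation": [0, 0, 0]},
  {"slide": [0, 0, -0.55], "rotation": [0, 0, 0]},
  {"slide": [0, 0, -0.55], "rotation": [0, 0, 0]},
])

```text
time_s: 15.9
tcp_pos: [0.4774, 0.11, 0.294]
tool_rot: [-0.001, 0.995, -0.101, 0.003]
force: [0.9, -0.3, -0.3]
finger_gap: 0.0857
```

Emit:
jog_arm([
  {"slide": [0, 0, 0], "rotation": [0, 0, 0]},
  {"slide": [0, 0, 0], "rotation": [0, 0, 0]},
  {"slide": [0, 0, 0], "rotation": [0, 0, 0]},
  {"slide": [0, 0, 0], "rotation": [0, 0, 0]},
  {"slide": [0, 0, 0], "rotation": [0, 0, 0]},
  {"slide": [0, 0, 0], "rotation": [0, 0, 0]},
], gripper=-1)

```text
time_s: 16.65
tcp_pos: [0.4762, 0.1099, 0.2911]
tool_rot: [0.0, 0.995, -0.101, 0.0]
force: [0.4, 0.2, -0.1]
finger_gap: -0.0
```

Run:
```python
from station import bot
from h import *
st=bot.read_state();print(st["time_s"],st["tcp_pos"],st["force"],st["tool_rot"],st["finger_gap"])
print(rel(st,[.4755,.109,.23],-.2057))
s=bot.snapshot("side");print("pred cap top centre",proj(s,[[.4755,.109,.177+.048]]))
cv2.imwrite(f"pics/side5.png",cv2.resize(s["color"][150:270,180:300,::-1],(600,600),interpolation=cv2.INTER_CUBIC))
```

```text
16.65 [0.47618779 0.10988144 0.29110393] [ 0.44808914  0.20781309 -0.08220423] [ 5.18853269e-05  9.94889589e-01 -1.00968817e-01  1.88345708e-05] -1.487886308280854e-05
(array([-0.0025,  0.005 ,  0.3055]), array([ 0.0002, -0.0001,  0.0065]))
pred cap top centre [[241.27502571 190.18973082]]
```

View pics/side5.png

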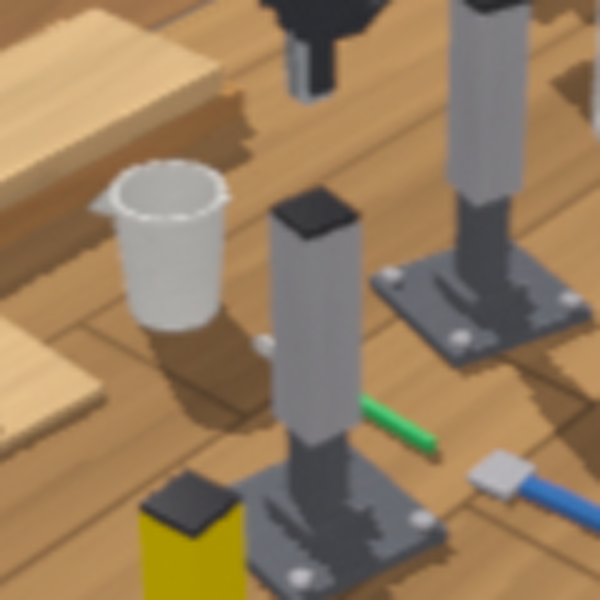

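The sleeve stays up after release: the cap is at about (315,210), against (306,203) predicted for a 48 mm rise. Now the push test.

Emit:
jog_arm([
  {"slide": [0, 0.005, 0.1], "rotation": [0, 0, 0]},
  {"slide": [0, 0.005, 0.2], "rotation": [0, 0, 0]},
  {"slide": [0, 0.005, 0.28], "rotation": [0, 0, 0]},
  {"slide": [0, 0.005, 0.3], "rotation": [0, 0, 0]},
  {"slide": [0, 0.005, 0.3], "rotation": [0, 0, 0]},
  {"slide": [0, 0.005, 0.3], "rotation": [0, 0, 0]},
  {"slide": [0, 0.005, 0.3], "rotation": [0, 0, 0]},
])

```text
time_s: 17.58
tcp_pos: [0.4764, 0.1089, 0.2319]
tool_rot: [-0.0, 0.995, -0.101, 0.001]
force: [-0.1, -0.5, -0.6]
finger_gap: 0.0001
```

Emit:
jog_arm([
  {"slide": [0, 0, 0.005], "rotation": [0, 0, 0]},
  {"slide": [0, 0, 0.01], "rotation": [0, 0, 0]},
  {"slide": [0, 0, 0.015], "rotation": [0, 0, 0]},
  {"slide": [0, 0, 0.02], "rotation": [0, 0, 0]},
  {"slide": [0, 0, 0.02], "rotation": [0, 0, 0]},
])

```text
time_s: 18.2
tcp_pos: [0.4759, 0.1089, 0.2269]
tool_rot: [0.0, 0.995, -0.101, -0.0]
force: [-0.5, 0.4, 0.6]
finger_gap: -0.0
```

Emit:
jog_arm([
  {"slide": [0, 0, 0.005], "rotation": [0, 0, 0]},
  {"slide": [0, 0, 0.01], "rotation": [0, 0, 0]},
  {"slide": [0, 0, 0.015], "rotation": [0, 0, 0]},
  {"slide": [0, 0, 0.015], "rotation": [0, 0, 0]},
])

```text
time_s: 18.7
tcp_pos: [0.476, 0.1089, 0.224]
tool_rot: [0.0, 0.995, -0.101, -0.0]
force: [0.3, 0.1, -0.3]
finger_gap: -0.0003
```

Emit:
jog_arm([
  {"slide": [0, 0, 0.005], "rotation": [0, 0, 0]},
  {"slide": [0, 0, 0.01], "rotation": [0, 0, 0]},
  {"slide": [0, 0, 0.01], "rotation": [0, 0, 0]},
])

```text
time_s: 19.08
tcp_pos: [0.4759, 0.1089, 0.2219]
tool_rot: [0.0, 0.995, -0.101, -0.0]
force: [-1.0, 0.3, 0.8]
finger_gap: -0.0001
```

Emit:
jog_arm([
  {"slide": [0, 0, 0.005], "rotation": [0, 0, 0]},
  {"slide": [0, 0, 0.01], "rotation": [0, 0, 0]},
  {"slide": [0, 0, 0.01], "rotation": [0, 0, 0]},
])

```text
time_s: 19.45
tcp_pos: [0.4761, 0.1089, 0.2214]
tool_rot: [-0.0, 0.995, -0.101, 0.001]
force: [-1.8, -1.3, 5.2]
finger_gap: 0.0
```

Emit:
jog_arm([
  {"slide": [0, 0, 0.006], "rotation": [0, 0, 0]},
  {"slide": [0, 0, 0.012], "rotation": [0, 0, 0]},
  {"slide": [0, 0, 0.014], "rotation": [0, 0, 0]},
  {"slide": [0, 0, 0.014], "rotation": [0, 0, 0]},
])

```text
time_s: 19.95
tcp_pos: [0.4761, 0.1089, 0.221]
tool_rot: [-0.0, 0.995, -0.101, 0.002]
force: [-4.5, -0.4, 12.7]
finger_gap: 0.0
```

Emit:
jog_arm([
  {"slide": [-0.002, 0, 0.005], "rotation": [0, 0, 0]},
  {"slide": [-0.003, 0, 0.005], "rotation": [0, 0, 0]},
  {"slide": [-0.003, 0, 0.005], "rotation": [0, 0, 0]},
  {"slide": [-0.003, 0, 0.005], "rotation": [0, 0, 0]},
])

```text
time_s: 20.45
tcp_pos: [0.4761, 0.1089, 0.2208]
tool_rot: [-0.0, 0.995, -0.101, 0.003]
force: [-4.8, -0.7, 14.7]
finger_gap: -0.0
```

Emit:
jog_arm([
  {"slide": [0, 0, 0], "rotation": [0, 0, 0]},
  {"slide": [0, 0, 0], "rotation": [0, 0, 0]},
  {"slide": [0, 0, 0], "rotation": [0, 0, 0]},
  {"slide": [0, 0, 0], "rotation": [0, 0, 0]},
])

```text
time_s: 20.95
tcp_pos: [0.4761, 0.1089, 0.2208]
tool_rot: [-0.0, 0.995, -0.101, 0.003]
force: [-4.0, -1.2, 13.0]
finger_gap: 0.0
```

The prop held 13–15 N for about a second with no sinking. Coming away.

Emit:
jog_arm([
  {"slide": [0, 0, -0.05], "rotation": [0, 0, 0]},
  {"slide": [0, 0, -0.2], "rotation": [0, 0, 0]},
  {"slide": [0, 0, -0.4], "rotation": [0, 0, 0]},
  {"slide": [0, 0, -0.6], "rotation": [0, 0, 0]},
  {"slide": [0, 0, -0.6], "rotation": [0, 0, 0]},
])

```text
time_s: 21.58
tcp_pos: [0.4767, 0.1092, 0.3402]
tool_rot: [-0.001, 0.995, -0.101, 0.004]
force: [-0.7, 0.2, 0.3]
finger_gap: 0.0002
```

Emit:
jog_arm([
  {"slide": [-0.3, 0.4, 0], "rotation": [0, 0, 0]},
  {"slide": [-0.5, 0.8, 0], "rotation": [0, 0, 0]},
  {"slide": [-0.5, 0.9, 0], "rotation": [0, 0, 0]},
  {"slide": [-0.5, 0.9, 0], "rotation": [0, 0, 0]},
  {"slide": [-0.5, 0.9, 0], "rotation": [0, 0, 0]},
  {"slide": [-0.5, 0.9, 0], "rotation": [0, 0, 0]},
])

```text
time_s: 22.32
tcp_pos: [0.3415, -0.0468, 0.3354]
tool_rot: [-0.0, 0.995, -0.101, -0.001]
force: [0.4, -0.0, 0.0]
finger_gap: 0.0004
```

Run:
```python
from station import bot
import cv2
for n in("side","top"):
    s=bot.snapshot(n); c=s["color"][:,:,::-1]
    c=cv2.resize(c,(800,600),interpolation=cv2.INTER_CUBIC) if n=="side" else cv2.resize(c[110:270,110:310],(750,600),interpolation=cv2.INTER_CUBIC)
    cv2.imwrite(f"pics/{n}6.png",c)
print(bot.read_state()["force"],bot.read_state()["tcp_pos"])
```

```text
[ 0.51383277  0.01306346 -0.49602622] [ 0.34169041 -0.04650685  0.3356754 ]
```

View pics/side6.png

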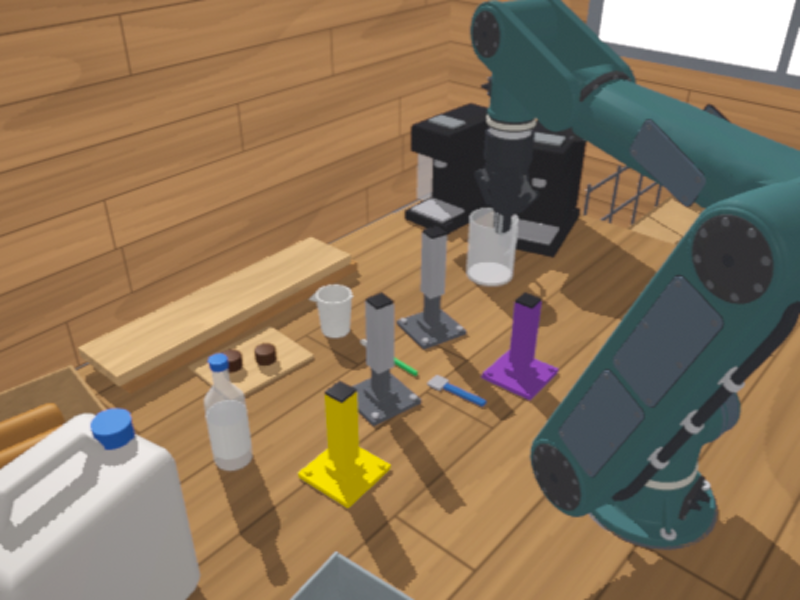

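View pics/top6.png

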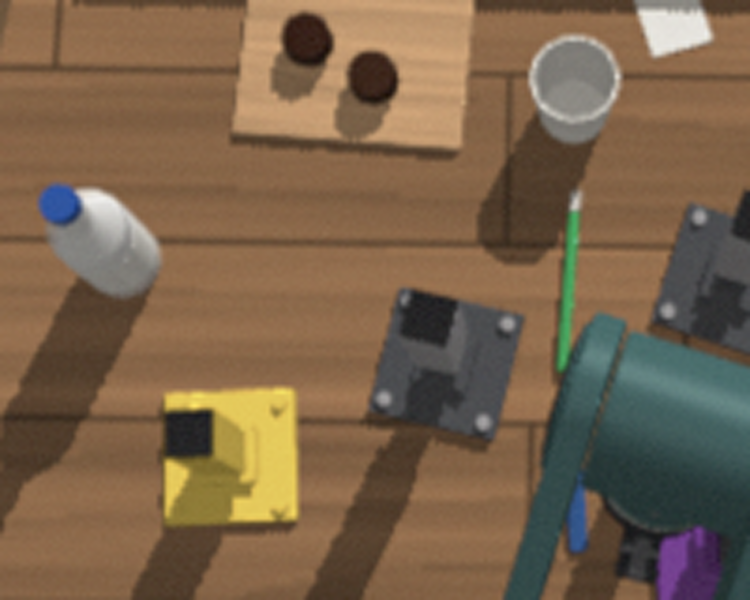

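```bash
python3 -c "
from station import bot
print(bot.job_done())"
```

```text
the job is handed in; nothing more can be done
None
```

The low prop is raised and locked on its button. It held the push test, and I handed the job in at about 22 s of the 51 s allowed.

- **Squeeze and lift:** I gripped the sleeve at button height with 40 N. The finger gap closed to 36 mm, the sleeve's own width, so the button was flush. I then slid the sleeve up in small steps until the pull rose from about 10 N to 20 N with almost no travel. That meant the button was out. The total pull stayed at 20 N, below the 32 N that damages the button. I then lowered the sleeve onto the button and let go.
- **Push test:** I pushed down on the cap with shut fingers at 13–15 N for about a second. The height stayed steady at 0.221 m. I then moved clear, and the wrist force read about zero.
- **Final pictures:** The prop is standing raised. The cup, jug, bottle and plate look as they did before.

**Checks that disagreed or fell short:**
- **Lift height:** The finger height suggested a rise of 48 mm, but contact on the cap gave about 44.5 mm. The likely cause is the pads slipping a few mm on the sleeve while lifting. 44.5 mm is at the low end of the expected 45–71 mm, within measuring error.
- **Button not seen:** Neither camera could see the button in its new hole. That it is locked rests on the firm stop upward, the stop downward and the push test.

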